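Key the ring mandrel into the indexing block and lock it

TASK

Take the steel ring mandrel from its wooden stand and fit it into the green indexing block for filing: lower it into the bore and, pressing only lightly, turn it until its keyway finds the hidden key and it drops fully home with the flange flush on the block's nose; never force it. Then swing the red-knobbed keeper all the way round over the flange to lock the mandrel in, and let go. Leave the brass mandrel in the stand, and do not disturb the oil bottle and the mallet.

Things in the scene. Friction and masses are not known exactly. Their poses are not given: they have to be found in the camera images.
- steel_mandrel: steel ring mandrel, the one to fit, upright, 0.2 to 0.33 kg. Origin: centre of the underside of its round flange (44 mm across, 8 mm thick); z up. A red line on the flange marks its -x side, where the keyway is. At the start its shank hangs in a hole of the stand and the flange lies on the stand's top
- stub (a point): on the steel mandrel's axis, 42 mm above its origin: a good height to grip. The round stub stands above the flange, 18 mm in diameter, from 8 to 58 mm above the origin
- shank_end (a point): on the steel mandrel's axis, 24 mm below its origin: the end of the round shank (24 mm in diameter, 24 mm long); a pilot nose, 15 mm across, goes 5 mm further down. One straight keyway, 5.6 mm wide and 3.5 mm deep, runs the whole length of the shank on the mandrel's -x side
- brass_mandrel: the other mandrel in the stand, all brass, stub 15 mm in diameter, otherwise the same shape and size; to be left there. Origin: centre of the underside of its flange
- mandrel_stand: fixed wooden block 66 x 150 x 40 mm with two round holes, 28 mm wide, at y = +40 and -40 mm, one mandrel in each. Origin: centre of its underside, on the bench
- indexing_block: fixed green cast indexing block, foot 12 mm thick (x from -56 to +56, y from -90 to +52 mm). Origin: on the bench, below the axis of its upright bore; z up. A white line on the foot marks its -x side. A black plunger knob (top 57 mm above the bench) stands 41 mm from the bore on the +y side, the keeper's post on the -y side
- nose (a point): centre of the bore's mouth, on the flat steel nose (53 mm across) of the indexing block, 52 mm above the bench; axes as the block's. The mandrel's origin comes to this point when it is home. The bore is 26 mm in diameter, its mouth widened to 32 mm by a 3 mm chamfer
- key_level (a point): on the bore's axis, 12 mm below its mouth: level of the flat top of the key (4 mm wide, 3.5 mm out of the bore's wall). It is locked at some angle, 0.15 to 1.55 rad counter-clockwise from above from the block's -x side; nothing reports which. A mandrel not lined up stops on it, flange 12 mm above the nose; with its keyway within about 0.07 rad of the key it goes on down
- keeper (a joint): angle of the keeper, a flat steel swing dog on a post 58 mm from the bore on the block's -y side; rad. 0: closed, against its stop, its nose over the seated flange with 1.5 mm to spare (a flange that is not down blocks it). It grows counter-clockwise seen from above, to 1.4; starts open, at 1.0 to 1.3, and stays where it is left
- keeper_knob (a point): centre of the keeper's upright red knob, 17 mm in diameter, 35 mm tall, 75 mm from the pivot; about 3 N pushes it round. Open, it stands towards the block's +x and -y; to close, it travels clockwise from above until it lies straight out from the pivot along the block's -y axis
- keeper_hinge (a point): on the keeper's upright pivot axis, 52 mm above the bench (the pivot's screw ends 23 mm higher)
- oil_dropper: brown oil bottle with a black dropper cap, 33 mm wide, 102 mm tall, standing at the back; to be left alone. Origin: centre of its underside
- mallet: wooden mallet lying on the bench on the left, 243 mm long; to be left alone. Origin: middle of its underside
Not all that is in view belongs to the job. What is shaped like the steel_mandrel but pink or turquoise is not meant.

How it is judged (in metres and radians):
On the way, in this order (a step that is already met when the one before it is completed fails the run):
1. the steel mandrel is keyed and fully home in the indexing block, flange flush on the nose (z of steel_mandrel in the frame of nose below 0.002 m and distance between steel_mandrel and nose below 0.003 m and angle between steel_mandrel's own z axis and vertical below 0.05 rad), for 0.2 s.
2. the keeper is swung fully over the flange of the seated mandrel (value of joint keeper below 0.12 rad and distance between steel_mandrel and nose below 0.003 m), for 0.2 s.
At the end, for the whole second after the job is handed in: the steel mandrel is at rest in the indexing block, upright (within 0.05 rad), its origin within 3 mm of the nose's centre and less than 2 mm above it, and the keeper is closed over its flange (less than 0.12 rad from its stop) (all of step 2 and z of steel_mandrel in the frame of nose below 0.002 m and angle between steel_mandrel's own z axis and vertical below 0.05 rad and linear speed of steel_mandrel below 0.02 m/s); the robot touches nothing.
It fails at once if the mandrel is forced against the key: more than 40 N between them (contact force between steel_mandrel and key above 40 N).
It fails at once if the brass mandrel is taken out or knocked about (moved more than 15 mm) (distance of brass_mandrel from where it was at the start of the episode above 0.015 m).
It fails at once if the oil bottle or the mallet is disturbed (moved more than 20 mm) (distance of any of oil_dropper, mallet from where it was at the start of the episode above 0.02 m).
It also fails if it takes over 61 s, if anything falls off the work surface, if the arm or the gripper's body presses on something with over 40 N, if the wrist force passes 120 N, or if a joint passes its speed limit or range.

ROBOT

A 7-joint arm with a two-finger parallel gripper is mounted at the origin on a cart in front of the work surface, level with it; the furniture and walls round the work are solid. World frame = base frame: x ahead of the robot, y to its left, z up, the work surface at z = 0. Lengths are in mm, angles in rad, forces in N, time in s.
With the tool pointing down it reaches from about 400 to 875 mm from the base axis. Payload 4.4 kg.
Tool frame: the origin (TCP) lies at the very end of the fingers, on their centre line; the grasp point (between the pads) lies 19 mm behind it (ctrl.grip_depth is the distance from the TCP to the grasp point, in mm); z points along the fingers, x is the direction in which the jaws open and shut, and the axes are right-handed (so a half turn about z gives the same grasp; the last joint's range is limited). The gripper opens to 85 mm and grips with 20 to 120 N. Pads are 22 mm wide; open, the fingers measure 114 mm over their backs; the gripper's body (76 mm by 85 mm) begins 54 mm behind the grasp point. The pads swing forward as they close: fully open they stand 13 mm farther back than shut.
Start: joints at [1.184, 0.628, 0.038, 1.517, -0.027, 0.996, -0.02], TCP at [204.99, -616.844, 231.313] pointing down, gripper open.
Joint ranges: [-3.06, 3.06], [-0.37, 2.12], [-1.25, 1.32], [0.18, 2.47], [-1.1, 4.24], [0.23, 1.98], [-2.94, 2.94]. Speed limits (rad/s): [2.57, 2.57, 3.14, 3.14, 3.14, 3.14, 3.14].

INTERFACE

Orientations are given as [roll, pitch, yaw] about the fixed x, y, z axes, in that order (R = Rz(yaw) Ry(pitch) Rx(roll)).
In Python, from cell import ctrl gives the robot as it stands.
- The arm moves only by the shell command python3 -m creep 'ROWS'. ROWS is JSON, a list of rows, each an object with "hand": the opening, from 0 (shut) to 1 (fully open); "travel": the shift along the tool's x, y, z in cm, a list of three; "angular": the turn, a rotation vector about the tool's x, y, z in degrees, a list of three. In form: [{"hand": hand, "travel": [tx, ty, tz], "angular": [rx, ry, rz]}, ...]. A call has 1 to 20 rows; each row is the pose to reach, as a shift and turn from the pose measured when the call began, along the tool's axes at that moment; what a row does not reach only later rows make up. A row lasts 1/10 s, in which the tool goes at most 50 mm and 8.59 degrees, less where a joint would pass 70% of its speed; a pose out of reach is approached as far as the arm can. A call with a gripper value outside its range is refused whole. The fingers move at their own pace and stop on an object; the grip force is fixed at half the most. Time passes only in rows, so rows that repeat a pose let the fingers close. It gives the time, the measured TCP pose, the force and the opening at its end, in the units of the state.
- ctrl.read_state(): the state, without advancing time (a new reading comes with each control period).
- ctrl.get_image(name): name is "side" or "top"; returns a dict with "frame" (400x640x3 uint8, red, green, blue), "fx", "fy", "cx", "cy" (pixels), "D" ([k1, k2, p1, p2, k3] as OpenCV has them; the pictures are not rectified), "origin" and "orientation" of the camera in the world. Camera axes: x right, y down, z forward; pixel columns grow to the right and rows downward; lengths in mm; the calibration is good to about 2 mm. A picture is of the moment at which its call begins. There is no depth.
- ctrl.finish_job(): hands the job in, once; it reports no verdict.
Trained networks look in the newest picture that a camera, given by its name, has taken for a name from the list of things; names that differ only in an ending like _2 or _b are one class to them, and where a whole thing is asked for, a point or a joint stands for the part that bears it (a point fixed in the world has none). Each returns a list of dicts, best first, with "confidence" (0 to 1); they miss things now and then, are a little off and sometimes report something else, mostly with a low value. They report only what shows in the picture. A call takes as long as a camera call. They do not tell look-alikes from the thing itself.
- ctrl.regions_of(camera, thing): "region" (400x640 bool, what is visible of it).
- ctrl.spot_point(camera, thing): "at" ([x, y, z] in mm, in world coordinates, good to about 4 mm: a listed point, or the origin of a listed thing).
The state is a dict: "clock": time; "qpos": joint angles; "qd": joint speeds; "tau": joint torques, N m; "eef_pos": TCP position; "tool_rot": TCP orientation; "force": force on the tool from outside, world axes, zero at the start; "torque": the same for the moment, N m; "width": finger opening in mm.
Only numpy, scipy, OpenCV 4.12 (cv2) and the standard library are available. Lean on these libraries where they do the work, as an engineer would, in place of code of your own. Each camera call takes 0.05 s, during which the arm holds its last target. There are 200 camera calls.

## Working session

There is one attempt and no reset: what is moved stays moved. The work goes in short steps, Python scripts to look and compute and a shell command to move; the robot and the scene stay as the last step left them, time stands still between calls to the robot, and variables do not carry over. Pictures are saved under pics/ and viewed, about 8 in all and at most 12, crops included, and the job is handed in when it is done.

```bash
mkdir -p pics; ls; python3 - <<'E'
from cell import ctrl
import cv2, numpy as np
s=ctrl.read_state(); print({k:np.round(v,3).tolist() for k,v in s.items()})
for n in("side","top"):
    d=ctrl.get_image(n); cv2.imwrite(f"pics/{n}0.png",d["frame"][:,:,::-1])
    print(n,d["fx"],d["cx"],d["cy"],d["D"],d["origin"],d["orientation"])
    for t in("steel_mandrel","brass_mandrel","mandrel_stand","indexing_block","nose","keeper_knob","keeper_hinge","stub","oil_dropper","mallet"):
        print(t,[(np.round(r["at"]).tolist(),round(r["confidence"],2)) for r in ctrl.spot_point(n,t)])
E
```

```text
pics
{'clock': 0.0, 'qpos': [1.184, 0.629, 0.038, 1.518, -0.027, 0.996, -0.02], 'qd': [0.003, -0.001, -0.001, -0.001, -0.001, 0.0, -0.002], 'tau': [-0.0, -56.341, 1.226, -19.345, 0.011, 0.011, -0.0], 'eef_pos': [204.791, -616.223, 230.377], 'tool_rot': [3.142, 0.002, -1.25], 'force': [0.27, 0.13, 0.216], 'torque': [0.022, 0.062, 0.056], 'width': 85.255}
side 420.11405082995464 318.8863965240953 199.95660294625657 [0.01454558 0.         0.         0.         0.        ] [ 583.24080934 -841.31932317  895.6960556 ] [-2.30113749  0.01574326 -0.03111394]
steel_mandrel [([610.0, -158.0, 30.0], 0.82), ([513.0, -96.0, 29.0], 0.77), ([519.0, -189.0, 41.0], 0.65)]
brass_mandrel [([516.0, -269.0, 38.0], 0.68), ([515.0, 212.0, 51.0], 0.57)]
mandrel_stand [([521.0, -223.0, 2.0], 0.86)]
indexing_block [([516.0, -187.0, 37.0], 0.26)]
nose [([515.0, 212.0, 53.0], 0.9), ([516.0, 214.0, 40.0], 0.71)]
keeper_knob [([592.0, 130.0, 77.0], 0.66)]
keeper_hinge [([522.0, 154.0, 52.0], 0.67)]
stub [([518.0, -190.0, 85.0], 0.77), ([518.0, -97.0, 66.0], 0.71), ([616.0, -168.0, 71.0], 0.52)]
oil_dropper [([712.0, 48.0, -2.0], 0.52)]
mallet [([522.0, 151.0, 55.0], 0.72), ([502.0, 452.0, 3.0], 0.7), ([520.0, -186.0, 39.0], 0.66)]
top 508.7881008797217 327.5500692927986 201.28682362583322 [-0.00530005  0.          0.          0.          0.        ] [ 381.18333306   83.7018502  1381.97174697] [-2.99717536 -0.01767194 -1.57250731]
steel_mandrel [([612.0, -167.0, 27.0], 0.54), ([521.0, -186.0, 43.0], 0.52), ([520.0, -95.0, 32.0], 0.48)]
brass_mandrel [([514.0, -263.0, 39.0], 0.64)]
mandrel_stand []
indexing_block []
nose [([519.0, 212.0, 51.0], 0.61)]
keeper_knob [([596.0, 124.0, 77.0], 0.5)]
keeper_hinge [([522.0, 152.0, 53.0], 0.75), ([516.0, 215.0, 6.0], 0.48)]
stub [([513.0, -186.0, 82.0], 0.78), ([610.0, -163.0, 70.0], 0.62), ([520.0, -94.0, 69.0], 0.56)]
oil_dropper [([709.0, 47.0, 3.0], 0.48)]
mallet [([497.0, 448.0, -3.0], 0.57)]
```

View pics/side0.png

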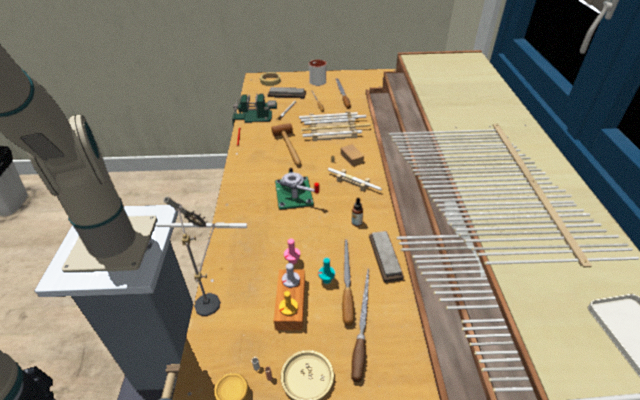

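View pics/top0.png

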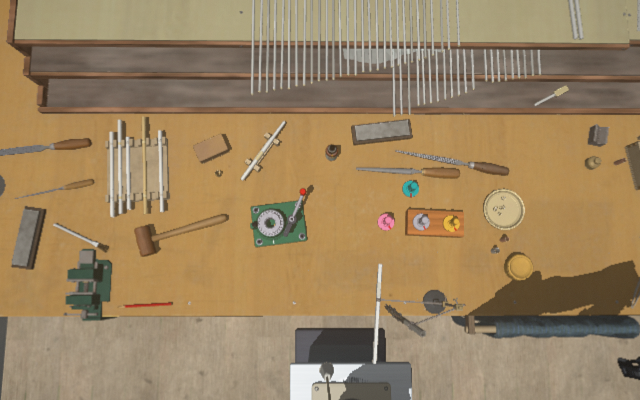

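Side view: pink decoy at (291,252), steel in the stand at (290,275), brass at (288,302), turquoise decoy at (327,270). The steel one is the grey mandrel in the orange-brown stand's +y hole. Next I'll confirm it in a crop and look at the block and the rod fixture near the base.

```bash
cat > h.py <<'E'
import cv2, numpy as np
from scipy.spatial.transform import Rotation as R
from cell import ctrl
class Cam:
    def __init__(s,d):
        s.f=d["frame"]; s.K=np.array([[d["fx"],0,d["cx"]],[0,d["fy"],d["cy"]],[0,0,1.]]); s.D=np.array(d["D"],float)
        s.o=np.array(d["origin"]); s.R=R.from_euler("xyz",d["orientation"]).as_matrix()
    def ray(s,p):
        u=cv2.undistortPoints(np.array([[p]],float),s.K,s.D)[0,0]; return s.R@np.array([u[0],u[1],1])
    def at_z(s,p,z):
        r=s.ray(p); return s.o+r*(z-s.o[2])/r[2]
    def px(s,P):
        return cv2.projectPoints(np.array(P,float).reshape(-1,3),cv2.Rodrigues(s.R.T)[0],-s.R.T@s.o,s.K,s.D)[0][:,0]
def cams(): return {n:Cam(ctrl.get_image(n)) for n in("side","top")}
def tri(a,p,b,q):
    r,t=a.ray(p),b.ray(q); A=np.stack([r,-t],1); k=np.linalg.lstsq(A,b.o-a.o,rcond=None)[0]
    P,Q=a.o+k[0]*r,b.o+k[1]*t; return (P+Q)/2,np.linalg.norm(P-Q)
def crop(c,u,v,w,h,k): return cv2.resize(c.f[v:v+h,u:u+w],None,fx=k,fy=k,interpolation=cv2.INTER_CUBIC)[:,:,::-1]
E
python3 - <<'E'
from h import *
c=cams();s,t=c["side"],c["top"]
im=np.vstack([np.hstack([crop(t,375,175,100,75,4),crop(t,240,175,100,75,4)]),np.hstack([crop(s,255,230,100,75,4),crop(s,255,155,100,75,4)])])
cv2.imwrite("pics/crop1.png",im)
print("rod end",tri(s,(247,226),t,(380,265)),"other",tri(s,(157,222),t,(375,362)), "tripod base", t.at_z((435,300),0), s.at_z((207,304),0))
E
```

```text
rod end (array([407.15282996, -67.76845389, 120.19339108]), np.float64(2.3838254874763134)) other (array([175.63738451, -51.40509712, 129.92764885]), np.float64(1.477266300711857)) tripod base [ 314.98180714 -228.7114802     0.        ] [ 307.22276364 -219.01581721    0.        ]
```

View pics/crop1.png

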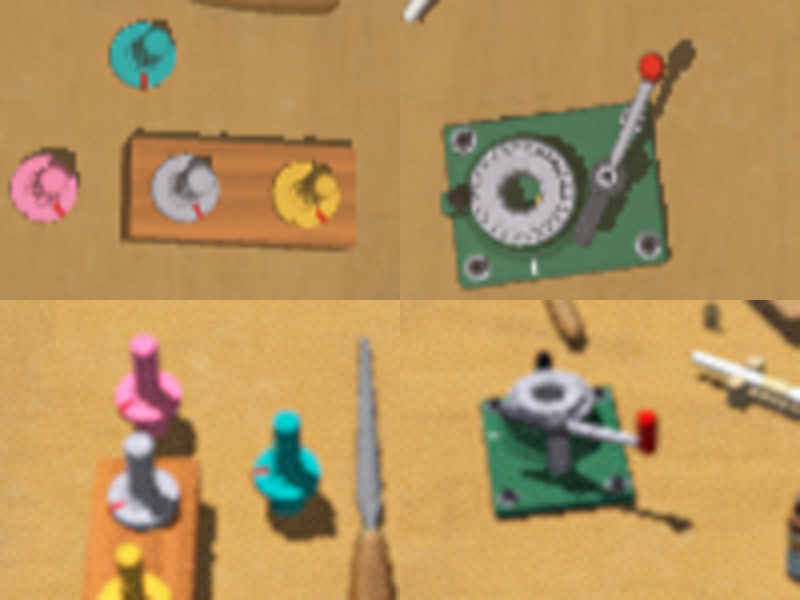

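The crop confirms it. The grey mandrel in the stand (top view about (421,222)) is the steel one; pink, turquoise and brass are the others. The block shows its white line on the -x side and the keeper open, and a brass-coloured speck low-right in the bore (top about (375,224)) may be the key. Next I'll fit the poses with projected models.

```bash
cat >> h.py <<'E'
def circ(x,y,z,r,n=48):
    a=np.linspace(0,2*np.pi,n,endpoint=False); return np.c_[x+r*np.cos(a),y+r*np.sin(a),np.full(n,z)]
def hullmask(c,groups,k=8):
    m=np.zeros((400,640),np.float32)
    for P in groups:
        q=np.round((cv2.convexHull(c.px(P).astype(np.float32)))*16).astype(np.int32)
        t=np.zeros((400,640),np.uint8); cv2.fillConvexPoly(t,q,255,cv2.LINE_AA,4); m=np.maximum(m,t/255.)
    return m
def mandrel(x,y,z=40): return [np.r_[circ(x,y,z,22),circ(x,y,z+8,22)],np.r_[circ(x,y,z+8,9),circ(x,y,z+58,9)]]
def foot(x,y,a):
    B=np.array([[i,j,k] for i in(-56,56) for j in(-90,52) for k in(0,12)],float); B[:,:2]=B[:,:2]@np.array([[np.cos(a),np.sin(a)],[-np.sin(a),np.cos(a)]]); return [B+[x,y,0]]
E
python3 - <<'E'
from h import *
from scipy.optimize import minimize
c=cams(); M={};G={}
for n,cc in c.items():
    rs=ctrl.regions_of(n,"steel_mandrel"); u=cc.px([519,-188,50])[0]
    best=min(rs,key=lambda r:np.hypot(*(np.argwhere(r["region"]).mean(0)[::-1]-u))); M[n]=best["region"].astype(np.float32)
    print(n,len(rs),best["confidence"],M[n].sum())
    h=cv2.cvtColor(cc.f,cv2.COLOR_RGB2HSV); u,v=cc.px([517,190,12])[0].astype(int)
    g=((h[...,0]>60)&(h[...,0]<95)&(h[...,1]>90)).astype(np.uint8); w=np.zeros_like(g); w[v-45:v+45,u-50:u+50]=1; g*=w
    lab=cv2.connectedComponentsWithStats(g); keep=np.isin(lab[1],[i for i in range(1,lab[0]) if lab[2][i,4]>15])
    t=np.zeros_like(g); cv2.fillConvexPoly(t,cv2.convexHull(np.argwhere(keep)[:,::-1].astype(np.int32)),1); G[n]=t.astype(np.float32); print("green",t.sum())
def cost(f,ref,ns): return lambda p: sum(np.abs(hullmask(c[n],f(*p))-ref[n]).sum()/ref[n].sum() for n in ns)
for nm,f,ref,p0 in(("steel",mandrel,M,[519,-188]),("foot",foot,G,[517,213,.135])):
    for ns in(["side","top"],["side"],["top"]):
        st=np.array([p0]+[np.array(p0)+d for d in np.diag([6,6,.1][:len(p0)])])
        r=minimize(cost(f,ref,ns),p0,method="Nelder-Mead",options=dict(initial_simplex=st,xatol=.01)); print(nm,ns,r.x.round(2),round(r.fun,3))
t=c["top"]
# yellow-ish pixels within bore
h=cv2.cvtColor(t.f,cv2.COLOR_RGB2HSV); u,v=t.px([517,213,52])[0].round().astype(int); print(u,v)
print(t.f[v-6:v+7,u-7:u+8].tolist().__len__()); 
for row in range(v-6,v+7): print(row,' '.join('%3d,%3d'%(int(p[0]),int(p[0])-int(p[2])) for p in t.f[row,u-7:u+8]))
E
```

```text
side 3 0.75 305.0
green 890
top 4 0.64 228.0Traceback (most recent call last):
  File "<stdin>", line 11, in <module>
cv2.error: OpenCV(4.12.0) /io/opencv/modules/imgproc/src/drawing.cpp:2404: error: (-215:Assertion failed) points.checkVector(2, CV_32S) >= 0 in function 'fillConvexPoly'
```

```bash
cat > fit.py <<'E'
from h import *
from scipy.optimize import minimize
c=cams(); M={};G={}
for n,cc in c.items():
    rs=ctrl.regions_of(n,"steel_mandrel"); u=cc.px([519,-188,50])[0]
    best=min(rs,key=lambda r:np.hypot(*(np.argwhere(r["region"]).mean(0)[::-1]-u))); M[n]=best["region"].astype(np.float32)
    u,v=cc.px([517,190,12])[0].astype(int); f=cc.f.astype(int)
    g=((f[...,1]>f[...,0]+12)&(f[...,1]>f[...,2]+8)).astype(np.uint8); w=np.zeros_like(g); w[v-45:v+45,u-50:u+50]=1; g*=w
    lab=cv2.connectedComponentsWithStats(g); keep=np.isin(lab[1],[i for i in range(1,lab[0]) if lab[2][i,4]>15])
    t=np.zeros_like(g); cv2.fillConvexPoly(t,cv2.convexHull(np.argwhere(keep)[:,::-1].astype(np.int32)),1); G[n]=t.astype(np.float32); print(n,"green",g.sum(),t.sum())
def cost(f,ref,ns): return lambda p: sum(np.abs(hullmask(c[n],f(*p))-ref[n]).sum()/ref[n].sum() for n in ns)
for nm,f,ref,p0 in(("steel",mandrel,M,[519,-188]),("foot",foot,G,[517,213,.135])):
    for ns in(["side","top"],["side"],["top"]):
        st=np.array([p0]+[np.array(p0)+d for d in np.diag([6,6,.1][:len(p0)])])
        r=minimize(cost(f,ref,ns),p0,method="Nelder-Mead",options=dict(initial_simplex=st,xatol=.01)); print(nm,ns,r.x.round(2),round(r.fun,3))
t=c["top"]
u,v=t.px([517,213,52])[0].round().astype(int); print(u,v)
for row in range(v-6,v+7): print(row,' '.join('%3d,%3d'%(int(p[0]),int(p[0])-int(p[2])) for p in t.f[row,u-7:u+8]))
E
python3 fit.py
```

```text
side green 625 999
top green 1033 2163
steel ['side', 'top'] [ 519.59 -185.53] 0.42
steel ['side'] [ 517.96 -185.  ] 0.258
steel ['top'] [ 520.71 -186.22] 0.149
foot ['side', 'top'] [5.1764e+02 2.1293e+02 1.2000e-01] 0.271
foot ['side'] [5.1605e+02 2.1792e+02 1.1000e-01] 0.175
foot ['top'] [5.1945e+02 2.1361e+02 1.4000e-01] 0.086
269 223
217 192,  0 189,  2 189,  1 190,  2 178,  2 171,  2 148,  4 147,  5 148,  3 146,  3 170,  3 194,  1 192,  1 187,  1 189,  2
218 191,  1 186,  0 191,  2 180,  2 153,  4 149,  5 119,  7  96, 10 101,  8 102,  7 130,  5 168,  1 183,  0 186,  0 190,  2
219 190,  2 190,  1 184,  2 153,  3 124,  6  95, 11  86, 11  85, 11  86,  1  86, -3  95,  2 106,  1 159,  1 181,  2 191,  2
220 188,  2 189,  1 170,  3 147,  4  93, 11  78, 15  69, 14  67, 13  80, -7  81, -9  81, -8  81, -7 107, -3 160,  2 190,  1
221 188,  1 189,  2 145,  4 112,  7  83, 13  71, 13  64, 14  64, 13  75, -4  82, -7  80, -9  76, -8  89, -6 169,  0 189,  1
222 191,  1 188,  1 135,  5  94, 10  79, 15  68, 13  63, 14  62, 14  67, 10  80, -8  84, -7  79, -8  88, -6 155, -2 180,  1
223 190,  0 188,
[... 151 characters left out ...]
  63, 13  64, 16  63, 15  65, 13  74, -5  75, -6  87,  8 162, 76 151, 21 190,  3
225 190,  2 190, -1 189,  1 150,  4  92,  9  64, 15  61, 14  63, 15  62, 15  64, 14  60, 11  85, 28 183, 74 169, 12 188,  1
226 189,  1 192,  2 191,  1 156,  4 108,  6  77,  9  63, 12  62, 15  62, 14  62, 15  70, 10  94,  9 165,  6 191,  0 192,  0
227 189,  3 194,  1 193, -1 191,  1 149,  2 122,  4  95,  8  88,  8  89,  9  86,  9 113,  4 146,  3 179,  1 192,  2 191,  0
228 188,  2 194, -1 193,  0 192,  0 192,  0 175,  3 150,  4 153,  2 151,  3 146,  3 169,  3 192,  1 192,  1 193,  0 193,  0
229 189,  1 195,  0 193,  1 192,  2 195,  1 195,  1 194,  2 200,  0 197,  1 192,  0 191,  0 192,  0 193,  1 193,  1 186,  0
```

```bash
python3 - <<'E'
from h import *
c=cams();s,t=c["side"],c["top"]
p=lambda *a:print(*[np.round(x,1) if not isinstance(x,str) else x for x in a])
p("bore top",t.at_z((269.7,222.6),51),"side",s.at_z((292,178.25),51),"tri",*tri(t,(269.7,222.6),s,(292,178.25)))
p("key",t.at_z((274.2,224.6),40))
# subpix red centroids
for n,cc in c.items():
    f=cc.f.astype(int); m=(f[...,0]>f[...,1]+50)&(f[...,0]>f[...,2]+40)&(f[...,1]<110)
    for nm,P,r in(("mark",[510,-192,48],10),("knob",[594,127,77],12)):
        u,v=cc.px(P)[0].astype(int); w=np.zeros_like(m); w[v-r:v+r,u-r:u+r]=1; q=np.argwhere(m&w)[:,::-1]
        if len(q): 
            z=48 if nm=="mark" else 77; p(n,nm,str(len(q)),q.mean(0),cc.at_z(q.mean(0),z))
    u,v=cc.px([519,-187,75])[0].astype(int); r=13
    g=cc.f[v-r:v+r,u-r:u+r]; cv2.imwrite(f"pics/z_{n}.png",cv2.resize(g,None,fx=15,fy=15,interpolation=cv2.INTER_CUBIC)[:,:,::-1]); print(n,u-r,v-r)
a,b=[cv2.imread(f"pics/z_{n}.png") for n in("side","top")]; cv2.imwrite("pics/z.png",np.hstack([a,b]))
for n in c:
    for th in("stub","steel_mandrel","nose","keeper_knob","keeper_hinge"):
        p(n,th,*[r["at"] for r in ctrl.spot_point(n,th)])
E
```

```text
bore top [518.1 211.7  51. ] side [516.5 210.4  51. ] tri [517.3 211.6  50.2] 1.8
key [513.9 200.8  40. ]
side mark 10 [289.  286.2] [ 515.9 -209.3   48. ]
side knob 53 [316.5 187.6] [593.5 129.4  77. ]
side 276 259
top mark 12 [420.3 230.7] [ 497.1 -184.8   48. ]
top knob 39 [302.4 191.3] [597.2 125.6  77. ]
top 410 208
side stub [ 614.2 -168.5   73.3] [ 517.2 -188.9   79.8] [521.4 -95.8  67.5]
side steel_mandrel [514.9 -97.5  29.6] [ 521.7 -188.1   40. ]
side nose [514.8 216.5  53.3]
side keeper_knob [594.1 129.1  80.4]
side keeper_hinge
top stub [ 606.5 -164.9   69.5] [ 513.4 -184.3   81.1] [519.5 -96.   72.9]
top steel_mandrel [ 518.6 -189.2   42.4] [ 610.7 -164.8   28.2] [520.5 -94.4  31.8]
top nose [518.9 209.1  54.8]
top keeper_knob [595.2 126.3  77.9]
top keeper_hinge [ 520.9 -187.    13.1] [522.8 154.2  51.2] [ 520.2 -225.8    1.6]
```

View pics/z.png

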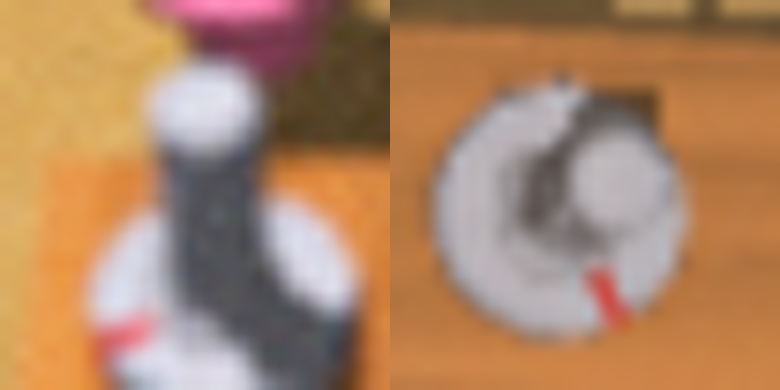

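Zoom: stub top at side (289.2,265.6) and top (424.8,219.5); flange centre at top (421.0,221.4); red mark from top (423.2,225.4) to (424.7,229.2).

```bash
python3 - <<'E'
from h import *
c=cams();s,t=c["side"],c["top"]
S,T=(289.2,265.6),(424.8,219.5)
print(t.at_z(T,98),s.at_z(S,98),tri(s,S,t,T))
f=t.at_z((421.0,221.4),48);print("flange",f)
a,b=t.at_z((423.2,225.4),48),t.at_z((424.7,229.2),48)
ang=lambda d:np.arctan2(-d[1],-d[0]) # ccw from -x
print("mark",ang(a-f),ang(b-f),ang(b-a))
k=t.at_z((274.2,224.6),40)-t.at_z((269.7,222.6),51);print("key",k,ang(k))
h=np.array(t.at_z((246.1+0,0),52)) 
E
```

```text
[ 521.24649263 -186.91453166   98.        ] [ 519.01387731 -185.61119521   98.        ] (array([ 520.10030939, -186.73014894,   99.64311131]), np.float64(1.9558935371644124))
flange [ 521.64941616 -187.21891817   48.        ]
mark 0.4805687567574211 0.41932934386160575 0.35091001914467934
key [ -4.17651277 -10.89415116 -11.        ] 1.204706078761812
```

```bash
cat > go.py <<'E'
import sys,numpy as np
from scipy.spatial.transform import Rotation as R
from cell import ctrl
s=ctrl.read_state(); r=R.from_euler("xyz",s["tool_rot"]); a=[float(v) for v in sys.argv[1:]]
d=r.inv().apply(np.array(a[:3])-s["eef_pos"])/10
w=(r.inv()*R.from_euler("xyz",[np.pi,0,a[3]])).as_rotvec(degrees=True)
print("travel",d.round(2).tolist(),"angular",w.round(1).tolist(),"pos",np.round(s["eef_pos"],1),"rpy",np.round(s["tool_rot"],3),"F",np.round(s["force"],1),"T",np.round(s["torque"],2),"w",round(s["width"],1),"t",round(s["clock"],2))
E
python3 go.py 520.3 -186.7 150 0; python3 -m creep --help | head -5
```

```text
travel [-30.88, -43.49, 8.13] angular [-0.0, -0.0, -71.6] pos [ 205.  -616.8  231.3] rpy [-3.142 -0.    -1.25 ] F [-0.  -0.1  1.6] T [ 0.02 -0.04  0.02] w 85.5 t 2.3invalid input: not JSON, or not a number
```

```bash
python3 -m creep '[{"hand":1,"travel":[-15.4,-21.7,3],"angular":[0,0,-36]},{"hand":1,"travel":[-15.4,-21.7,3],"angular":[0,0,-36]},{"hand":1,"travel":[-15.4,-21.7,3],"angular":[0,0,-36]},{"hand":1,"travel":[-15.4,-21.7,3],"angular":[0,0,-36]},{"hand":1,"travel":[-15.4,-21.7,3],"angular":[0,0,-36]},{"hand":0.7,"travel":[-30.9,-43.5,8.1],"angular":[0,0,-71.6]},{"hand":0.7,"travel":[-30.9,-43.5,8.1],"angular":[0,0,-71.6]},{"hand":0.7,"travel":[-30.9,-43.5,8.1],"angular":[0,0,-71.6]},{"hand":0.7,"travel":[-30.9,-43.5,8.1],"angular":[0,0,-71.6]},{"hand":0.7,"travel":[-30.9,-43.5,8.1],"angular":[0,0,-71.6]},{"hand":0.7,"travel":[-30.9,-43.5,8.1],"angular":[0,0,-71.6]},{"hand":0.7,"travel":[-30.9,-43.5,8.1],"angular":[0,0,-71.6]},{"hand":0.7,"travel":[-30.9,-43.5,8.1],"angular":[0,0,-71.6]}]'; python3 go.py 520.3 -186.7 63 0
```

```text
clock: 3.6
eef_pos: [520.7, -185.6, 150.1]
tool_rot: [3.142, 0.0, 0.002]
force: [-0.2, 0.3, 0.4]
width: 60.2
travel [-0.03, 0.11, 8.71] angular [0.0, 0.0, 0.1] pos [ 520.7 -185.6  150.1] rpy [3.142e+00 0.000e+00 2.000e-03] F [-0.2  0.3  0.4] T [-0.05  0.03 -0.05] w 60.2 t 3.6
```

```bash
python3 -m creep '[{"hand":0.6,"travel":[0,0.1,4.5],"angular":[0,0,0]},{"hand":0.6,"travel":[0,0.1,8.7],"angular":[0,0,0]},{"hand":0.6,"travel":[0,0.1,8.7],"angular":[0,0,0]},{"hand":0,"travel":[0,0.1,8.7],"angular":[0,0,0]},{"hand":0,"travel":[0,0.1,8.7],"angular":[0,0,0]},{"hand":0,"travel":[0,0.1,8.7],"angular":[0,0,0]},{"hand":0,"travel":[0,0.1,8.7],"angular":[0,0,0]},{"hand":0,"travel":[0,0.1,8.7],"angular":[0,0,0]},{"hand":0,"travel":[0,0.1,8.7],"angular":[0,0,0]},{"hand":0,"travel":[0,0.1,8.7],"angular":[0,0,0]}]'; python3 go.py 520.3 -186.7 200 0; python3 - <<'E'
from h import *
c=cams();s,t=c["side"],c["top"]
u,v=s.px([520,-187,75])[0].astype(int)
cv2.imwrite("pics/grasp.png",np.hstack([crop(s,u-50,v-50,100,100,4),crop(t,375,175,100,100,4)]))
E
```

```text
clock: 4.6
eef_pos: [521.4, -187.7, 65.4]
tool_rot: [3.14, -0.002, 0.001]
force: [-2.7, -0.4, 6.7]
width: 16.2
travel [-0.08, -0.07, -13.47] angular [0.1, -0.1, 0.1] pos [ 521.4 -187.7   65.4] rpy [ 3.14e+00 -2.00e-03  1.00e-03] F [-2.7 -0.4  6.7] T [-0.21  0.44 -0.01] w 16.2 t 4.6
```

View pics/grasp.png

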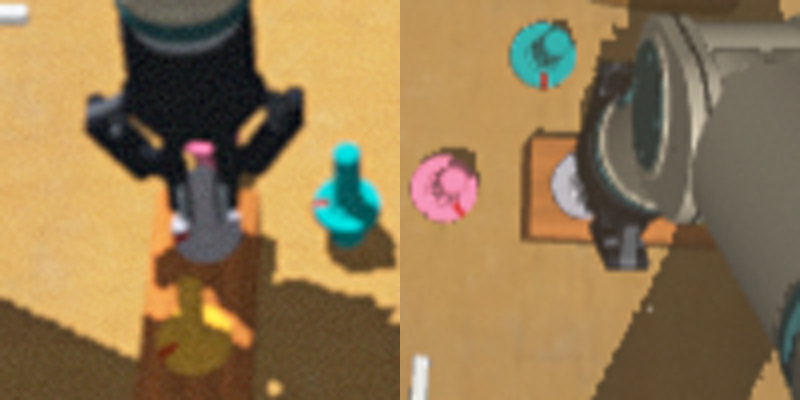

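The grasp picture shows the fingers closed on the grey stub, with brass, pink and turquoise untouched. Lifting.

```bash
python3 -m creep '[{"hand":0,"travel":[0,0,-1.5],"angular":[0,0,0]},{"hand":0,"travel":[0,0,-3],"angular":[0,0,0]},{"hand":0,"travel":[0,0,-5],"angular":[0,0,0]},{"hand":0,"travel":[0,0,-9],"angular":[0,0,0]},{"hand":0,"travel":[0,0,-13.5],"angular":[0,0,0]},{"hand":0,"travel":[0,0,-13.5],"angular":[0,0,0]},{"hand":0,"travel":[0,0,-13.5],"angular":[0,0,0]}]'; python3 go.py 518 -90 200 0;python3 - <<'E'
from h import *
c=cams();s,t=c["side"],c["top"]
u,v=s.px([520,-187,180])[0].astype(int)
cv2.imwrite("pics/lift.png",crop(s,u-40,v-30,80,80,7)); print(u-40,v-30)
print(ctrl.read_state()["eef_pos"])
E
```

```text
clock: 5.4
eef_pos: [521.7, -187.7, 202.0]
tool_rot: [3.138, -0.005, 0.001]
force: [-0.6, 0.2, -3.4]
width: 16.7
travel [-0.36, -9.78, 0.16] angular [0.2, -0.3, 0.1] pos [ 521.7 -187.7  202. ] rpy [ 3.138e+00 -5.000e-03  1.000e-03] F [-0.6  0.2 -3.4] T [-0.01  0.11  0.05] w 16.7 t 5.4
247 213
[ 520.03246421 -187.35958072  199.6132185 ]
```

View pics/lift.png

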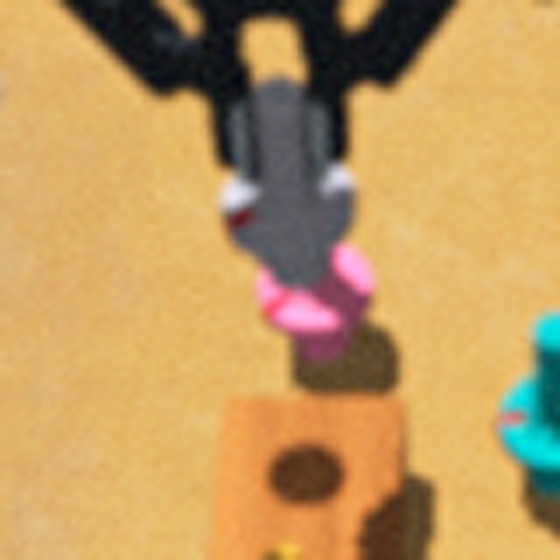

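Lifted cleanly and hanging upright; the stand's hole is empty. Moving over the bore with the keyway pre-turned to the guessed key angle (+0.78 rad).

```bash
python3 go.py 517.4 211.6 190 0.78
```

```text
travel [-0.21, -39.9, 0.89] angular [0.1, 0.0, -44.6] pos [ 520.  -187.4  199.6] rpy [ 3.14e+00 -0.00e+00  1.00e-03] F [ 0.8  0.5 -2.9] T [0.02 0.05 0.04] w 15.9 t 5.5
```

```bash
python3 -m creep '[{"hand":0,"travel":[0,-3,0],"angular":[0,0,-5]},{"hand":0,"travel":[-0.1,-7.5,0],"angular":[0,0,-10]},{"hand":0,"travel":[-0.1,-12,0],"angular":[0,0,-15]},{"hand":0,"travel":[-0.1,-16.5,0],"angular":[0,0,-20]},{"hand":0,"travel":[-0.1,-21,0],"angular":[0,0,-25]},{"hand":0,"travel":[-0.1,-25.5,0],"angular":[0,0,-30]},{"hand":0,"travel":[-0.2,-30,0],"angular":[0,0,-35]},{"hand":0,"travel":[-0.2,-34,0],"angular":[0,0,-40]},{"hand":0,"travel":[-0.2,-37.5,0.5],"angular":[0,0,-44.6]},{"hand":0,"travel":[-0.2,-39.9,0.9],"angular":[0,0,-44.6]},{"hand":0,"travel":[-0.2,-39.9,3.5],"angular":[0,0,-44.6]},{"hand":0,"travel":[-0.2,-39.9,7],"angular":[0,0,-44.6]},{"hand":0,"travel":[-0.2,-39.9,7.7],"angular":[0,0,-44.6]},{"hand":0,"travel":[-0.2,-39.9,7.7],"angular":[0,0,-44.6]}]'; python3 - <<'E'
from h import *
P=[]
for i in range(4):
    t=Cam(ctrl.get_image("top")); s=Cam(ctrl.get_image("side")); P.append(np.r_[ctrl.read_state()["eef_pos"],ctrl.read_state()["tool_rot"]])
print(np.mean(P,0).round(3),np.std(P,0).round(3))
u,v=s.px([517,212,90])[0].astype(int); U,V=t.px([517,212,90])[0].astype(int)
cv2.imwrite("pics/hover.png",np.hstack([crop(s,u-25,v-28,50,50,8),crop(t,U-30,V-25,50,50,8)])); print(u-25,v-28,U-30,V-25)
E
```

```text
clock: 6.9
eef_pos: [515.9, 210.6, 119.9]
tool_rot: [-3.141, 0.006, 0.78]
force: [-0.3, 0.5, -2.7]
width: 16.5
[ 5.18211e+02  2.11731e+02  1.22894e+02  3.14000e+00 -1.00000e-03
  7.79000e-01] [0.226 0.111 0.317 0.    0.001 0.   ]
266 140 238 196
```

View pics/hover.png

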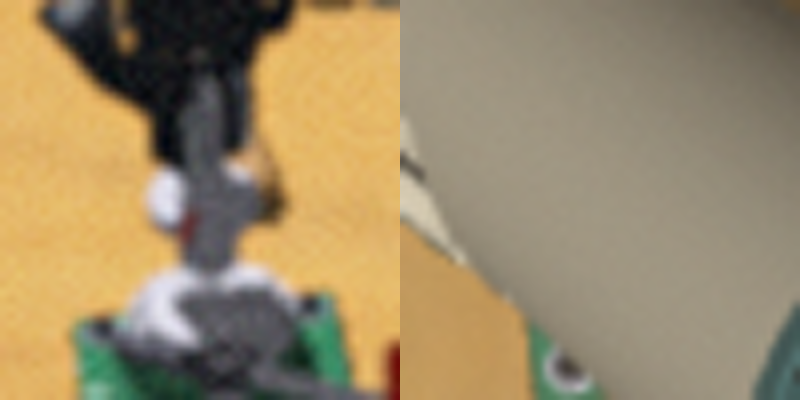

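Hover: the shank's centreline (image x about 212 in the left crop) lies over the dial's centre (about 211). Red mark is facing the camera, slightly left, as intended. Descending gently.

```bash
python3 -m creep '[{"hand":0,"travel":[-0.06,-0.06,1],"angular":[0,0,0]},{"hand":0,"travel":[-0.06,-0.06,1.6],"angular":[0,0,0]},{"hand":0,"travel":[-0.06,-0.06,1.9],"angular":[0,0,0]},{"hand":0,"travel":[-0.06,-0.06,2.1],"angular":[0,0,0]},{"hand":0,"travel":[-0.06,-0.06,2.3],"angular":[0,0,0]},{"hand":0,"travel":[-0.06,-0.06,2.3],"angular":[0,0,0]}]'; python3 go.py 517.4 211.6 90 0.78
```

```text
clock: 7.9
eef_pos: [517.1, 211.6, 99.5]
tool_rot: [3.14, 0.0, 0.779]
force: [-0.1, 0.4, -2.7]
width: 16.6
travel [0.02, 0.01, 0.95] angular [0.1, 0.0, -0.0] pos [517.1 211.6  99.5] rpy [3.14  0.    0.779] F [-0.1  0.4 -2.7] T [-0.05  0.    0.04] w 16.6 t 7.9
```

```bash
python3 -m creep '[{"hand":0,"travel":[0,0,0.3],"angular":[0,0,0]},{"hand":0,"travel":[0,0,0.5],"angular":[0,0,0]},{"hand":0,"travel":[0,0,0.7],"angular":[0,0,0]},{"hand":0,"travel":[0,0,0.8],"angular":[0,0,0]},{"hand":0,"travel":[0,0,0.8],"angular":[0,0,0]}]'; python3 go.py 517.4 211.6 86 0.78
```

```text
clock: 8.4
eef_pos: [517.1, 211.5, 91.4]
tool_rot: [3.14, 0.0, 0.779]
force: [0.0, 0.7, -2.3]
width: 16.6
travel [0.03, 0.01, 0.54] angular [0.1, 0.0, -0.0] pos [517.1 211.5  91.4] rpy [3.14  0.    0.779] F [ 0.   0.7 -2.3] T [ 0.   -0.01  0.02] w 16.6 t 8.4
```

```bash
python3 -m creep '[{"hand":0,"travel":[0,0,0.15],"angular":[0,0,0]},{"hand":0,"travel":[0,0,0.3],"angular":[0,0,0]},{"hand":0,"travel":[0,0,0.3],"angular":[0,0,0]}]';python3 -m creep '[{"hand":0,"travel":[0,0,0.1],"angular":[0,0,0]},{"hand":0,"travel":[0,0,0.2],"angular":[0,0,0]},{"hand":0,"travel":[0,0,0.2],"angular":[0,0,0]}]'
```

```text
clock: 8.7
eef_pos: [517.0, 211.4, 88.2]
tool_rot: [3.14, 0.001, 0.779]
force: [0.4, -0.2, -2.9]
width: 16.6
clock: 9.0
eef_pos: [516.9, 211.4, 86.0]
tool_rot: [3.14, 0.001, 0.779]
force: [-1.2, 0.4, -2.5]
width: 16.5
```

```bash
for i in 1 2; do python3 -m creep '[{"hand":0,"travel":[0,0,0.1],"angular":[0,0,0]},{"hand":0,"travel":[0,0,0.1],"angular":[0,0,0]}]'; done
```

```text
clock: 9.2
eef_pos: [516.9, 211.3, 84.9]
tool_rot: [3.14, 0.001, 0.779]
force: [-0.2, -0.1, -1.5]
width: 16.3
clock: 9.4
eef_pos: [516.9, 211.3, 83.8]
tool_rot: [3.14, 0.001, 0.779]
force: [-0.2, 0.3, -2.0]
width: 16.5
```

```bash
for i in 1 2 3; do python3 -m creep '[{"hand":0,"travel":[0,0,0.15],"angular":[0,0,0]},{"hand":0,"travel":[0,0,0.15],"angular":[0,0,0]}]'; done
```

```text
clock: 9.6
eef_pos: [516.8, 211.2, 82.1]
tool_rot: [3.14, 0.001, 0.779]
force: [0.4, -0.6, -2.4]
width: 16.3
clock: 9.8
eef_pos: [516.9, 211.2, 80.4]
tool_rot: [3.14, 0.001, 0.779]
force: [0.1, -0.7, -1.8]
width: 16.8
clock: 10.0
eef_pos: [516.9, 211.2, 78.8]
tool_rot: [3.14, 0.001, 0.779]
force: [0.2, 0.0, -2.4]
width: 16.4
```

```bash
for i in 1 2 3 4; do python3 -m creep '[{"hand":0,"travel":[0,0,0.1],"angular":[0,0,0]},{"hand":0,"travel":[0,0,0.1],"angular":[0,0,0]}]'; done
```

```text
clock: 10.2
eef_pos: [516.9, 211.2, 77.7]
tool_rot: [3.14, 0.001, 0.779]
force: [-0.2, -0.3, -3.0]
width: 16.7
clock: 10.4
eef_pos: [516.9, 211.2, 77.4]
tool_rot: [3.14, 0.001, 0.78]
force: [-0.5, 0.1, 4.3]
width: 16.1
clock: 10.6
eef_pos: [516.9, 211.2, 77.4]
tool_rot: [3.139, 0.001, 0.779]
force: [-1.8, -0.9, 5.3]
width: 16.4
clock: 10.8
eef_pos: [516.9, 211.2, 77.4]
tool_rot: [3.138, 0.001, 0.78]
force: [-2.4, -0.4, 6.8]
width: 16.4
```

The mandrel passed the key level (about 89 mm TCP) with no resistance. It stopped at TCP z 77.4, which is flush for the 25.4 mm grip offset. Releasing and checking.

```bash
python3 -m creep '[{"hand":0.5,"travel":[0,0,0],"angular":[0,0,0]},{"hand":0.5,"travel":[0,0,0],"angular":[0,0,0]},{"hand":0.5,"travel":[0,0,-0.3],"angular":[0,0,0]},{"hand":0.5,"travel":[0,0,-2],"angular":[0,0,0]},{"hand":0.5,"travel":[0,0,-6],"angular":[0,0,0]},{"hand":0.5,"travel":[0,0,-10],"angular":[0,0,0]},{"hand":0.4,"travel":[0,0,-10],"angular":[0,0,0]},{"hand":0.4,"travel":[0,0,-10],"angular":[0,0,0]}]';  python3 - <<'E'
from h import *
c=cams();s,t=c["side"],c["top"]
cv2.imwrite("pics/seated.png",np.hstack([crop(s,260,140,66,66,6),crop(t,250,180,66,66,6)]))
f=s.f.astype(int); m=(f[...,0]>f[...,1]+50)&(f[...,0]>f[...,2]+40)&(f[...,1]<110)
u,v=s.px([594,127,77])[0].astype(int); w=np.zeros_like(m); w[v-12:v+12,u-12:u+12]=1; q=np.argwhere(m&w)[:,::-1]; print("knob",s.at_z(q.mean(0),77).round(1),q.max(0),q.min(0))
print([ (n,th,np.round(r["at"],1)) for n in c for th in("steel_mandrel","keeper_knob","keeper_hinge") for r in ctrl.spot_point(n,th)])
fit={}
E
python3 go.py 595 127.5 140 1.23
```

```text
clock: 11.6
eef_pos: [517.3, 211.6, 178.4]
tool_rot: [3.137, -0.001, 0.779]
force: [0.6, -0.3, -0.6]
width: 34.3
knob [592.9 127.8  77. ] [319 193] [314 183]
[('side', 'steel_mandrel', array([ 609.6, -158.6,   31.4])), ('side', 'steel_mandrel', array([516.6, -97.6,  27. ])), ('side', 'steel_mandrel', array([514.8, 210.6,  49.8])), ('side', 'keeper_knob', array([595.3, 124.9,  76.4])), ('side', 'keeper_hinge', array([524.5, 155.7,  51.4])), ('top', 'steel_mandrel', array([ 612.5, -165.3,   27.7])), ('top', 'steel_mandrel', array([521.5, -93.5,  28.3])), ('top', 'keeper_knob', array([594.4, 127.7,  78.5]))]
travel [-0.3, 11.49, 3.7] angular [0.1, 0.1, -25.8] pos [516.4 211.4 176.7] rpy [3.139e+00 2.000e-03 7.800e-01] F [-0.2 -0.1  0.4] T [0.04 0.02 0.02] w 34.0 t 12.0
```

View pics/seated.png

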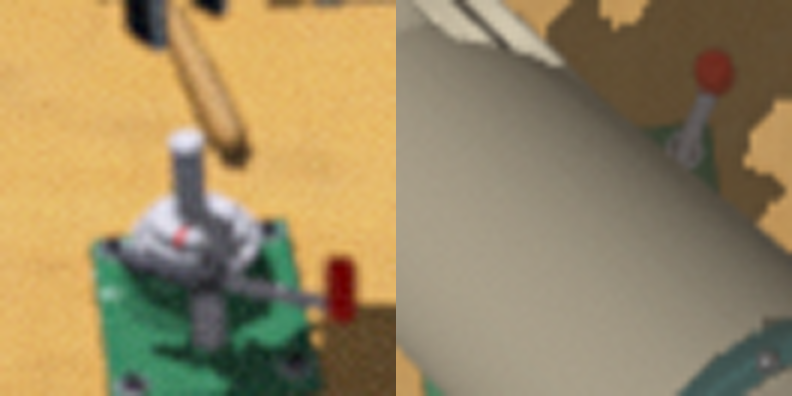

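The picture shows the mandrel upright in the block with its flange on the nose, red mark facing the camera. Moving above the red knob.

```bash
python3 -m creep '[{"hand":0.4,"travel":[0,4,1],"angular":[0,0,-8.5]},{"hand":0.4,"travel":[-0.2,8,2],"angular":[0,0,-17]},{"hand":0.4,"travel":[-0.3,11.5,3.7],"angular":[0,0,-25.8]},{"hand":0.4,"travel":[-0.3,11.5,3.7],"angular":[0,0,-25.8]},{"hand":0.4,"travel":[-0.3,11.5,3.7],"angular":[0,0,-25.8]}]'; python3 - <<'E'
from h import *
s=Cam(ctrl.get_image("side")); print("stub top",s.at_z((290.5,162.8),110).round(1), "start equiv bias: side gave 519.0,-185.6 vs tri 520.1,-186.7")
P=np.mean([(ctrl.get_image("side"),ctrl.read_state()["eef_pos"])[1] for i in range(3)],0); print(P.round(1))
cv2.imwrite("pics/knob.png",crop(s,275,130,66,66,8))
E
python3 go.py 594.8 127 72 1.23
```

```text
clock: 12.5
eef_pos: [594.8, 126.5, 138.9]
tool_rot: [-3.141, 0.003, 1.227]
force: [0.7, 1.4, 0.0]
width: 34.1
stub top [515.2 213.9 110. ] start equiv bias: side gave 519.0,-185.6 vs tri 520.1,-186.7
[594.5 129.1 140.5]
travel [-0.18, 0.08, 6.87] angular [0.1, 0.1, 0.1] pos [594.5 129.2 140.7] rpy [3.140e+00 2.000e-03 1.232e+00] F [ 0. -0.  1.] T [-0.    0.02 -0.05] w 34.3 t 12.7
```

View pics/knob.png

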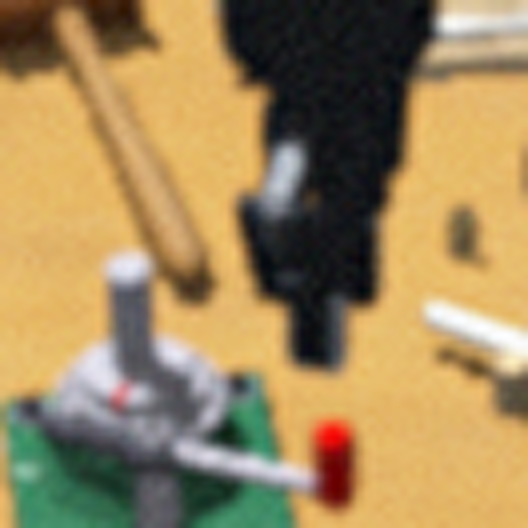

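Fingers straddle above the knob at crop (333,425–500). Descending.

```bash
python3 -m creep '[{"hand":0.4,"travel":[-0.18,0.08,3],"angular":[0,0,0]},{"hand":0.4,"travel":[-0.18,0.08,4.5],"angular":[0,0,0]},{"hand":0.4,"travel":[-0.18,0.08,5.7],"angular":[0,0,0]},{"hand":0.4,"travel":[-0.18,0.08,6.6],"angular":[0,0,0]},{"hand":0.4,"travel":[-0.18,0.08,6.6],"angular":[0,0,0]},{"hand":0.4,"travel":[-0.18,0.08,6.6],"angular":[0,0,0]}]'; python3 - <<'E'
from h import *
from scipy.spatial.transform import Rotation as R
s=ctrl.read_state(); r=R.from_euler("xyz",s["tool_rot"]); p0=np.array(s["eef_pos"])
piv=np.array([522.5,154.]); 
d=p0[:2]-piv; print("r",np.hypot(*d),"ang",np.arctan2(d[1],d[0]),s["force"])
a0=np.arctan2(-27,72.3)
for k in range(1,11):
    a=a0-(1.1)*k/10   # knob dir; tool yaw = a+pi/2
    P=np.r_[piv+76*np.array([np.cos(a),np.sin(a)]),p0[2]]
    print(k,round(a,3),(r.inv().apply(P-p0)/10).round(2).tolist(),(r.inv()*R.from_euler("xyz",[np.pi,0,a+np.pi/2])).as_rotvec(degrees=True).round(1)[2])
E
```

```text
clock: 13.3
eef_pos: [595.1, 127.3, 75.0]
tool_rot: [3.139, 0.002, 1.232]
force: [0.7, 0.7, -0.1]
width: 33.9
r 77.29276771389065 ang -0.35213234587939146 [ 0.72698567  0.66604113 -0.1432702 ]
1 -0.467 [-0.87, -0.19, 0.0] 7.4
2 -0.577 [-1.69, -0.34, 0.0] 13.7
3 -0.687 [-2.49, -0.59, 0.0] 20.0
4 -0.797 [-3.26, -0.91, 0.0] 26.3
5 -0.907 [-3.99, -1.33, 0.0] 32.6
6 -1.017 [-4.67, -1.81, 0.0] 38.9
7 -1.127 [-5.29, -2.37, 0.0] 45.2
8 -1.237 [-5.84, -3.0, 0.0] 51.5
9 -1.347 [-6.33, -3.68, 0.0] 57.8
10 -1.457 [-6.73, -4.41, 0.0] 64.1
```

```bash
python3 -m creep '[{"hand":0.3,"travel":[-0.4,-0.1,0],"angular":[0,0,3.7]},{"hand":0.3,"travel":[-0.87,-0.19,0],"angular":[0,0,7.4]},{"hand":0.3,"travel":[-1.28,-0.27,0],"angular":[0,0,10.5]},{"hand":0.3,"travel":[-1.69,-0.34,0],"angular":[0,0,13.7]},{"hand":0.3,"travel":[-2.49,-0.59,0],"angular":[0,0,20]},{"hand":0.3,"travel":[-3.26,-0.91,0],"angular":[0,0,26.3]},{"hand":0.3,"travel":[-3.99,-1.33,0],"angular":[0,0,32.6]},{"hand":0.3,"travel":[-4.67,-1.81,0],"angular":[0,0,38.9]},{"hand":0.3,"travel":[-5.29,-2.37,0],"angular":[0,0,45.2]},{"hand":0.3,"travel":[-5.29,-2.37,0],"angular":[0,0,45.2]},{"hand":0.3,"travel":[-5.29,-2.37,0],"angular":[0,0,45.2]}]'; python3 - <<'E'
from h import *
from scipy.spatial.transform import Rotation as R
s=Cam(ctrl.get_image("side")); f=s.f.astype(int); m=(f[...,0]>f[...,1]+50)&(f[...,0]>f[...,2]+40)&(f[...,1]<110)
u,v=s.px([555,85,77])[0].astype(int); w=np.zeros_like(m); w[v-20:v+20,u-30:u+30]=1; q=np.argwhere(m&w)[:,::-1]; print("knob px",len(q), s.at_z(q.mean(0),77).round(1) if len(q) else None)
s=ctrl.read_state(); r=R.from_euler("xyz",s["tool_rot"]); p0=np.array(s["eef_pos"])
piv=np.array([522.5,154.]); 
d=p0[:2]-piv; print("r",np.hypot(*d),"ang",np.arctan2(d[1],d[0]),s["force"])
for a in np.arange(-1.15,-1.62,-.05):
    P=np.r_[piv+76*np.array([np.cos(a),np.sin(a)]),75]
    print(round(a,3),(r.inv().apply(P-p0)/10).round(2).tolist(),(r.inv()*R.from_euler("xyz",[np.pi,0,a+np.pi/2])).as_rotvec(degrees=True).round(1)[2])
E
```

```text
clock: 14.4
eef_pos: [555.6, 85.6, 75.7]
tool_rot: [3.138, -0.001, 0.446]
force: [0.6, -0.2, 0.9]
width: 26.1
knob px 60 [558.3  94.9  77. ]
r 76.08112481650036 ang -1.12106539933896 [ 0.28678916 -0.42039601 -0.07740401]
-1.15 [-0.22, -0.01, 0.05] 1.4
-1.2 [-0.6, -0.03, 0.05] 4.3
-1.25 [-0.98, -0.07, 0.05] 7.2
-1.3 [-1.35, -0.12, 0.05] 10.0
-1.35 [-1.73, -0.2, 0.05] 12.9
-1.4 [-2.09, -0.29, 0.05] 15.7
-1.45 [-2.46, -0.41, 0.05] 18.6
-1.5 [-2.81, -0.54, 0.05] 21.5
-1.55 [-3.16, -0.68, 0.05] 24.3
-1.6 [-3.51, -0.85, 0.05] 27.2
```

```bash
python3 -m creep '[{"hand":0.3,"travel":[-0.6,-0.03,0],"angular":[0,0,4.3]},{"hand":0.3,"travel":[-0.98,-0.07,0],"angular":[0,0,7.2]},{"hand":0.3,"travel":[-1.35,-0.12,0],"angular":[0,0,10]},{"hand":0.3,"travel":[-1.73,-0.2,0],"angular":[0,0,12.9]},{"hand":0.3,"travel":[-2.09,-0.29,0],"angular":[0,0,15.7]},{"hand":0.3,"travel":[-2.46,-0.41,0],"angular":[0,0,18.6]},{"hand":0.3,"travel":[-2.46,-0.41,0],"angular":[0,0,18.6]}]'; for i in 1 2; do python3 -m creep '[{"hand":0.3,"travel":[-0.1,0,0],"angular":[0,0,0.7]},{"hand":0.3,"travel":[-0.2,0,0],"angular":[0,0,1.4]},{"hand":0.3,"travel":[-0.2,0,0],"angular":[0,0,1.4]}]'; done
```

```text
clock: 15.15
eef_pos: [532.5, 79.1, 75.7]
tool_rot: [3.14, -0.004, 0.123]
force: [2.3, -0.2, 0.1]
width: 25.7
clock: 15.45
eef_pos: [531.0, 79.0, 75.8]
tool_rot: [3.14, -0.005, 0.098]
force: [2.4, 1.0, -0.1]
width: 25.4
clock: 15.75
eef_pos: [529.4, 78.9, 75.9]
tool_rot: [3.14, -0.005, 0.074]
force: [3.1, 0.0, -2.6]
width: 25.8
```

```bash
for i in 1 2 3; do python3 -m creep '[{"hand":0.3,"travel":[-0.1,0,0],"angular":[0,0,0.7]},{"hand":0.3,"travel":[-0.2,0,0],"angular":[0,0,1.4]},{"hand":0.3,"travel":[-0.2,0,0],"angular":[0,0,1.4]}]'; done
```

```text
clock: 16.05
eef_pos: [529.1, 79.2, 76.0]
tool_rot: [3.141, -0.009, 0.049]
force: [5.9, 0.9, -5.2]
width: 25.6
clock: 16.35
eef_pos: [529.1, 79.5, 76.1]
tool_rot: [-3.141, -0.013, 0.023]
force: [7.0, 0.9, -5.2]
width: 25.5
clock: 16.65
eef_pos: [529.1, 79.8, 76.3]
tool_rot: [-3.139, -0.017, -0.002]
force: [6.9, 1.3, -4.5]
width: 25.8
```

Stop reached: x holds at 529.1 and the force has risen to about 7 N. Centring on the knob, rising clear and checking.

```bash
python3 -m creep '[{"hand":0.32,"travel":[0.4,0,0],"angular":[0,0,0]},{"hand":0.4,"travel":[0.4,0,0],"angular":[0,0,0]},{"hand":0.4,"travel":[0.4,0,0],"angular":[0,0,0]},{"hand":0.4,"travel":[0.4,0,-2],"angular":[0,0,0]},{"hand":0.4,"travel":[0.4,0,-6],"angular":[0,0,0]},{"hand":0.4,"travel":[0.4,2,-11],"angular":[0,0,0]},{"hand":0.4,"travel":[0.4,7,-13],"angular":[0,0,0]},{"hand":0.4,"travel":[0.4,12,-15],"angular":[0,0,0]},{"hand":0.4,"travel":[0.4,17,-15],"angular":[0,0,0]},{"hand":0.4,"travel":[0.4,20,-15],"angular":[0,0,0]},{"hand":0.4,"travel":[0.4,20,-15],"angular":[0,0,0]}]'; python3 - <<'E'
from h import *
c=cams();s,t=c["side"],c["top"]
cv2.imwrite("pics/end.png",np.hstack([crop(s,260,150,66,66,6),crop(t,240,175,80,66,6)]))
for n,cc in c.items():
    f=cc.f.astype(int); m=(f[...,0]>f[...,1]+50)&(f[...,0]>f[...,2]+40)&(f[...,1]<110)
    u,v=cc.px([532,79,77])[0].astype(int); w=np.zeros_like(m); w[v-20:v+20,u-20:u+20]=1; q=np.argwhere(m&w)[:,::-1]; print(n,"knob",len(q), cc.at_z(q.mean(0),77).round(1) if len(q) else None)
for n in c:
    for th in("keeper_hinge","keeper_knob","brass_mandrel","oil_dropper","mallet","nose"): print(n,th,[np.round(r["at"],1).tolist() for r in ctrl.spot_point(n,th)])
st=ctrl.read_state(); print(np.round(st["force"],1),st["clock"])
E
```

```text
clock: 17.75
eef_pos: [528.4, -128.4, 225.7]
tool_rot: [3.14, -0.015, -0.013]
force: [0.3, -0.3, 0.8]
width: 34.1
side knob 28 [529.   86.6  77. ]
top knob 40 [536.3  79.7  77. ]
side keeper_hinge []
side keeper_knob [[535.1, 83.1, 78.2]]
side brass_mandrel [[515.7, -268.4, 39.6]]
side oil_dropper [[711.6, 50.5, -3.7], [515.3, 212.3, 52.7]]
side mallet []
side nose [[515.5, 214.4, 49.4]]
top keeper_hinge [[520.4, 154.3, 50.7]]
top keeper_knob [[518.1, 213.0, 27.2]]
top brass_mandrel []
top oil_dropper [[708.7, 50.9, 3.2]]
top mallet [[496.5, 449.8, -1.7]]
top nose [[519.9, 211.8, 51.6]]
[ 0.2  0.2 -0.5] 18.45
```

View pics/end.png

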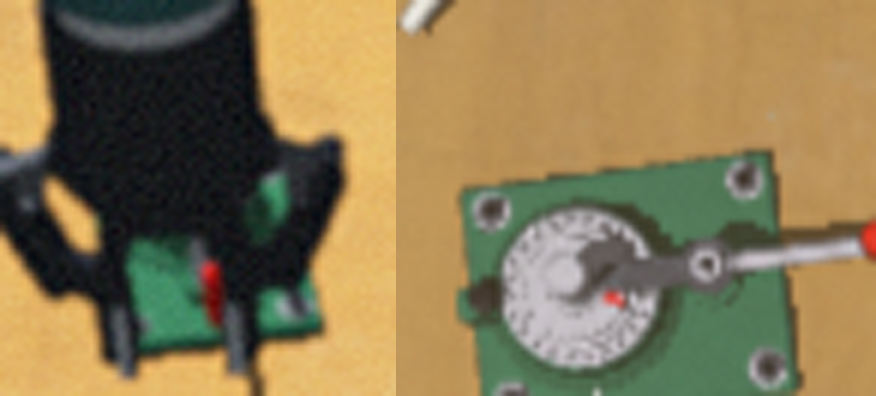

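The final picture shows the keeper's dog lying over the flange, its arm along the block's -y axis. I'll do a quick angle check before handing in.

```bash
python3 - <<'E'
from h import *
t=Cam(ctrl.get_image("top")); f=t.f.astype(int)
m=(f[...,0]>f[...,1]+50)&(f[...,0]>f[...,2]+40)&(f[...,1]<110)
u,v=t.px([534,79,90])[0].astype(int); w=np.zeros_like(m); w[v-12:v+12,u-12:u+12]=1; q=np.argwhere(m&w)[:,::-1]
piv=t.at_z((291.5,218.3),75); bore=np.array([517.3,211.6])
for z in(77,86,95):
    k=t.at_z(q.mean(0),z); d=(k-piv)[:2]; print(z,k.round(1),np.hypot(*d).round(1),"dir",np.arctan2(d[0],-d[1]).round(3))
b=bore-piv[:2]; print("pivot",piv.round(1),"bore->pivot dir",np.arctan2(-b[0],b[1]).round(3),np.hypot(*b).round(1),"foot yaw ~0.12-0.14")
E
```

```text
77 [536.3  79.7  77. ] 74.3 dir 0.129
86 [535.3  79.8  86. ] 74.1 dir 0.114
95 [534.2  79.8  95. ] 74.0 dir 0.1
pivot [526.8 153.4  75. ] bore->pivot dir 0.162 59.0 foot yaw ~0.12-0.14
```

```bash
python3 -c "
from cell import ctrl
print(ctrl.finish_job())"
```

```text
the job is handed in; nothing more can be done
None
```

The steel mandrel is seated in the indexing block with the keeper closed over its flange, and I handed the job in at about 18.5 s of the 61 s allowed. The hand-in returned no verdict.

**Fitting:** A brass-coloured speck in the bore looked like the key, about 1.2 rad from world -x, so I turned the mandrel to that angle before lowering it. It passed the key level with no resistance and needed no searching. It stopped on the nose at TCP z 77.4 mm, with at most about 7 N on the wrist, which matches flush seating for the grip height measured at pick-up.

**Keeper:** I pushed it round with the fingers loosely straddling the knob until it met its stop at about 7 N. Then I centred the fingers, rose clear and moved away.

**Last checks:**
- **Keeper angle:** The top picture shows the dog over the flange. The knob's direction from the pivot is 0.10–0.13 rad, depending on the height assumed, against a block yaw of 0.12–0.14 rad, so the keeper is within about 0.04 rad of closed.
- **Mandrel seating:** It stood upright after release, but I did not measure the flange gap or tilt directly. That it is down rests on the stop height and on the keeper closing.
- **Other things:** The oil bottle (both cameras), the mallet (top camera) and the brass mandrel (side camera) were found within about 5 mm of where they started. The other camera gave no result for the mallet and the brass mandrel.
- **Disagreements:** The two cameras differ by 2–7 mm on some points. The knob centre is the worst: the side view had fingers partly hiding it, so I relied on the top view there. The pivot-to-bore line gave 0.16 rad, slightly off the yaw from the block's foot.

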